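Measure the board stack with the sprung rule under the propped screen frame

ROBOT

A 6-joint arm with a two-finger parallel gripper is mounted at the origin on the work surface. World frame = base frame: x ahead of the robot, y to its left, z up, the work surface at z = 0. Lengths are in m, angles in rad, forces in N, time in s.
With the tool pointing down it reaches from about 0.35 to 0.85 m from the base axis. Payload 8.1 kg.
Tool frame: the origin (TCP) lies on the centre line of the jaws, within the pads' length; the fingertips stand robot.tips_ahead ahead of it and the grasp point (between the pads) lies 6 mm ahead of it (robot.tips_ahead is the distance from the TCP to the fingertips, in m); z points along the fingers, y is the line along which they close (so a half turn about z gives the same grasp; the last joint's range is limited). The gripper opens to 93 mm and grips with 3 to 60 N. Pads are 15 mm wide; open, the fingers measure 128 mm over their backs; the gripper's body (75 mm by 188 mm) begins 65 mm behind the grasp point.
Start: joints at [1.162, 0.13, 1.488, -0, 1.523, -0.085], TCP at [0.191, 0.569, 0.244] pointing down, gripper open.
Joint ranges: [-2.96, 2.96], [-0.89, 2.26], [0.02, 2.5], [-1.34, 4.48], [0, 2.73], [-2.66, 2.66]. Speed limits (rad/s): [2.39, 2.39, 2.79, 3.14, 3.14, 3.14].

INTERFACE

Orientations are given as a rotation vector (axis times angle).
In Python, from plant import robot gives the robot as it stands.
- The arm moves only by the tool apply_moves, never from a script. Its arguments are lists of equal length, an entry for each row: "delta_pos": the shift along the tool's x, y, z in cm, a list of three; "twist": the turn about the tool's z in rad. A call has 1 to 8 rows; each row shifts and turns the commanded pose from where the row before left it, along the tool's axes as they then stand; what a row does not reach is not made up. A row lasts 1/8 s, in which the tool goes at most 62.5 mm and 10.7 degrees, less where a joint would pass 70% of its speed; a pose out of reach is approached as far as the arm can. A call with a gripper value outside its range is refused whole. "gripper" is the finger opening in cm, from 0 to 9.3, set as the call begins (left out, the last holds). The fingers move at their own pace and stop on an object; "squeeze" is the grip in N (left out, the last holds). Time passes only in rows, so rows that do not move let the fingers close. It gives the time, the measured TCP pose, the force, the opening and the grip force at its end, in the units of the state.
- robot.read_state(): the state, without advancing time (a new reading comes with each control period).
- robot.read_camera(name): name is "side" or "top" or "wrist"; returns a dict with "frame" (480x640x3 uint8, red, green, blue), "vertical_fov" (degrees; the focal length in pixels is half the picture's height over the tangent of half this angle, whatever the lens; pixels are square), "cx", "cy" (the principal point, pixels), "R" (3x3) and "t" (3): a world point X has camera coordinates R X + t. Camera axes: x right, y down, z forward; pixel columns grow to the right and rows downward; lengths in m; the calibration is good to about 2 mm. A picture is of the moment at which its call begins. There is no depth.
- robot.close_job(): hands the job in; it is judged then, once.
The state is a dict: "t": time; "q": joint angles; "dq": joint speeds; "joint_torque": joint torques, N m; "tool_pos": TCP position; "orientation": TCP orientation; "force": force on the tool from outside, world axes, zero at the start; "wrist_torque": the same for the moment, N m; "opening": finger opening in m; "gripper_force": force on a finger pad.
Only numpy, scipy, OpenCV 4.12 (cv2) and the standard library are available. Lean on these libraries where they do the work, as an engineer would, in place of code of your own. Each camera call takes 0.05 s, during which the arm holds its last target. There are 200 camera calls.

TASK

A thin glass ink jar stands in the way of the sprung rule, under the propped-up empty screen frame: with a light grip and without touching the frame, take the jar out and set it down upright in the middle of the round cork mat. Then pull the rule out by its upright end plate until its pointer is level with the end of the board stack that is farther from the rule's case, hold it still there for two seconds, and guide it slowly all the way back in without letting it snap. Leave the tape roll, tin and squeegee where they are.

Things in the scene. Friction and masses are not known exactly. Their poses are not given: they have to be found in the camera images.
- gauge: The sprung rule's fixed base. Origin: on the table top, directly below the centre of the end plate when the rule is fully in. Its +y is the direction in which the rule pulls out; its +x points to the stack and screen side (away from the robot). The aluminium case is 50 mm wide in x, 46 mm high, and lies at y = -235 to -35 mm.
- rule (a joint): How far the rule is pulled out, in m: 0 fully in (where its spring, 3 N at rest and 5 N more per 100 mm, draws it), 0.19 at most. The blade is 20 mm wide, 3 mm thick, at 16 mm height; it ends in an upright steel plate 50 mm wide (gauge x), 8 mm thick (gauge y), from 10 to 62 mm above the table.
- pointer (a point): Tip of the small dark steel pointer on the end plate: it sticks out 14 mm from the plate's +x edge at 16 mm height, on the plate's mid thickness. The tip is 39 mm in gauge +x from the plate's centre.
- plate_top (a point): Middle of the upper edge of the end plate, 62 mm above the table.
- stack: Stack of cut boards fixed beside the rule, 120 mm (x) by 160 mm (y) by 20 mm high, its sides parallel to the gauge's axes. Origin: centre of its underside. It starts 45 mm in gauge +x from the blade's centre line.
- stack_end (a point): The corner of the stack nearest the blade at the end farther from the case (the stack's +y end), 16 mm up. The pointer must come level with this end, measured along the gauge's y axis.
- screen: Fixed empty wooden frame (no mesh), 300 mm wide (y), tilted 26 degrees. Its front bar runs along y above the end plate's path, 175 to 215 mm above the table, at x = -5 to 37 mm, y = -150 to 150 mm in this frame; from there the frame slopes down to hinge clamps 310 mm farther in +x. Origin: on the table, below the front bar's robot-side face, mid width.
- jar: Closed thin glass ink jar, 56 mm across, 75 mm high, 0.16 kg, with paper label and dark lid; grip it with 20 to 40 N (it cracks at 60 N a side). It stands on the table in the end plate's path. Origin: centre of its underside; z up along it.
- mat: Round cork mat fixed to the table, 150 mm across, 4 mm thick. Origin: centre of its underside.
- tape: Bystander: roll of tape lying flat, 92 mm across, 45 mm high. Origin: centre of underside.
- tin: Bystander: tin, 68 mm across, 62 mm high. Origin: centre of underside.
- squeegee: Bystander: wooden squeegee lying along its y, 150 mm long, 24 mm plus blade wide, 36 mm high. Origin: centre of underside.

How it is judged:
By the outcome, as a careful person would: the job done as asked, in the order asked, and still so for the second after the job is handed in, with the robot touching nothing.
It also fails if it takes over 66 s, if anything falls off the work surface, if the arm or the gripper's body presses on something with over 40 N, if the wrist force passes 120 N, or if a joint passes its speed limit or range.

## Working session

There is one attempt and no reset: what is moved stays moved. The work goes in short steps, Python scripts to look and compute and a tool call to move; the robot and the scene stay as the last step left them, time stands still between calls to the robot, and variables do not carry over. Pictures are saved under pics/ and viewed, at most 10 in all, crops included, and the job is handed in when it is done.

Besides the shell and the picture viewer there is one more tool, called as name(argument=value, ...) on one line, values as JSON. apply_moves: Moves the arm, as the interface text tells. Its arguments: {"type":"object","properties":{"delta_pos":{"type":"array"},"twist":{"type":"array"},"gripper":{"type":"number"},"squeeze":{"type":"number"}},"required":["delta_pos","twist"]}

```bash
mkdir -p pics; ls; cat > h.py <<'E'
import numpy as np,cv2,pickle
from scipy.spatial.transform import Rotation as Ro
def grab(n):
    from plant import robot
    c=robot.read_camera(n); pickle.dump(c,open(f'{n}.pkl','wb')); return c
def load(n): return pickle.load(open(f'{n}.pkl','rb'))
def K(c):
    f=240/np.tan(np.radians(c['vertical_fov'])/2); return f
def ray(c,u,v):
    f=K(c);R=np.array(c['R']);t=np.array(c['t'])
    return -R.T@t, R.T@np.array([(u-c['cx'])/f,(v-c['cy'])/f,1])
def onz(c,u,v,z):
    o,d=ray(c,u,v); return o+d*(z-o[2])/d[2]
def proj(c,X):
    p=np.array(c['R'])@X+np.array(c['t']); return K(c)*p[:2]/p[2]+[c['cx'],c['cy']]
E
python3 - <<'E'
from h import *
from plant import robot
print(robot.read_state(), robot.tips_ahead)
for n in('top','side'):
    c=grab(n); cv2.imwrite(f'pics/{n}0.png',c['frame'][:,:,::-1]); print(n,{k:v for k,v in c.items() if k!='frame'})
E
```

```text
pics
{'t': 0.0, 'q': array([ 1.16161689e+00,  1.31145767e-01,  1.48926095e+00,  2.13494577e-05,
        1.52298004e+00, -8.54316405e-02]), 'dq': array([ 2.02793510e-04, -3.62766570e-04, -1.65227984e-04,  4.11530684e-05,
        9.04859093e-05, -7.87617524e-04]), 'joint_torque': array([ 6.77250900e-04, -5.59826195e+01, -4.91769004e+01,  7.73149822e-02,
        3.48466937e-02, -1.40965631e-04]), 'tool_pos': array([0.19065928, 0.56836406, 0.24260666]), 'orientation': array([-5.06251163e-01, -3.10006735e+00,  2.72383770e-03]), 'force': array([-0.19916036,  0.49527875,  0.10222216]), 'wrist_torque': array([ 0.02111063, -0.01229602,  0.02679686]), 'gripper_force': 0.0, 'opening': 0.09306863764634056} 0.025
top {'vertical_fov': 48.04435088037834, 'cx': 321.4063308864573, 'cy': 239.22709350160062, 'R': array([[ 2.06648498e-02, -9.99778998e-01,  3.86252235e-03],
       [-9.80259563e-01, -2.10209121e-02, -1.96594276e-01],
       [ 1.96632022e-01,  2.76316715e-04, -9.80477318e-01]]), 't': array([0.0224618 , 0.53035893, 1.02173862])}
side {'vertical_fov': 57.032502790095876, 'cx': 323.0109035678912, 'cy': 236.5025143236041, 'R': array([[ 0.80301758, -0.59594917,  0.00271242],
       [-0.35606835, -0.48342756, -0.79969564],
       [ 0.47788921,  0.64120385, -0.60039947]]), 't': array([-0.43517635,  0.25334412,  0.6145383 ])}
```

View pics/top0.png

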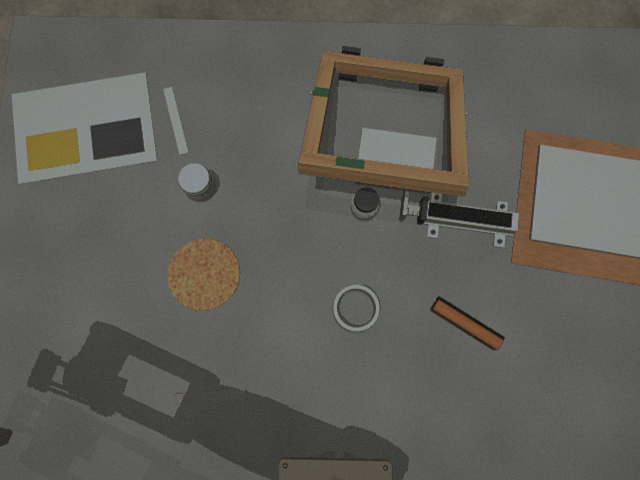

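View pics/side0.png

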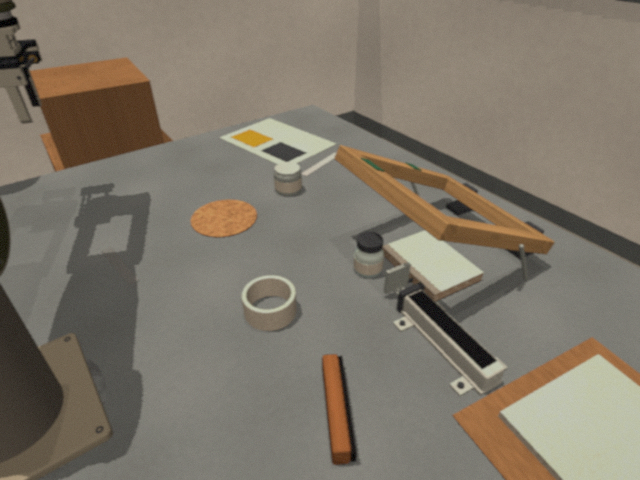

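Top: jar lid (367,200), mat centre (204,274), end plate (405,204), front bar edge from (300,170) to (467,190), stack visible inside the frame (358–437, 128–168). Side: lid (370,243), plate (397,280), stack corners around (385,245)–(480,270).

```bash
python3 - <<'E'
from h import *
t=load('top');s=load('side')
a=t['frame'][110:260,290:530,::-1]; b=s['frame'][210:400,330:530,::-1]
cv2.imwrite('pics/tc.png',cv2.resize(a,None,fx=3.3,fy=3.3,interpolation=2))
cv2.imwrite('pics/sc.png',cv2.resize(b,None,fx=3,fy=3,interpolation=2))
# mat
hsv=cv2.cvtColor(t['frame'],cv2.COLOR_RGB2HSV)
m=cv2.inRange(hsv,(5,70,80),(25,255,255));m[:225]=0;m[320:]=0;m[:,:150]=0;m[:,260:]=0
q=np.argwhere(m)[:,::-1];
P=np.array([onz(t,u,v,.004) for u,v in q]);print('mat',P.mean(0),np.ptp(P,axis=0))
# lid dark
for c,n,box in((t,'top',(185,225,345,390)),(s,'side',(230,258,350,390))):
    g=c['frame'].max(2).copy(); y0,y1,x0,x1=box
    k=(g[y0:y1,x0:x1]<45).astype(np.uint8)
    cs,_=cv2.findContours(k,0,2);cc=max(cs,key=cv2.contourArea)
    (u,v),ax,an=cv2.fitEllipse(cc);print(n,u+x0,v+y0,ax,an,onz(c,u+x0,v+y0,.075))
for nm,uv in dict(barL=(300,172),barR=(467,192),).items(): print(nm,onz(t,*uv,.175))
E
```

```text
mat [0.46142249 0.27572546 0.004     ] [1.49362993e-01 1.48598789e-01 4.44089210e-16]
top 367.24268531799316 189.88121032714844 (4.111581325531006, 14.917512893676758) 97.84595489501953 [ 0.62735977 -0.05550706  0.075     ]
side 368.8305130004883 244.69485473632812 (12.114278793334961, 21.110010147094727) 97.44275665283203 [ 0.59486528 -0.06920842  0.075     ]
barL [0.62834997 0.07484739 0.175     ]
barR [ 0.59735878 -0.22616994  0.175     ]
```

View pics/tc.png

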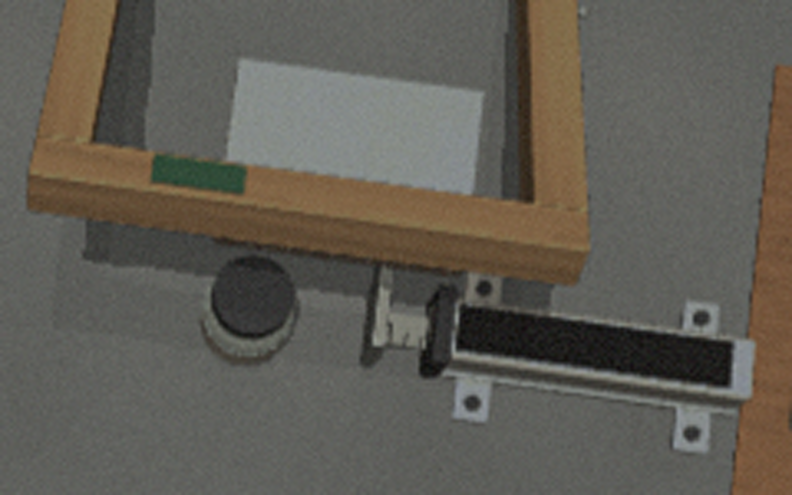

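View pics/sc.png

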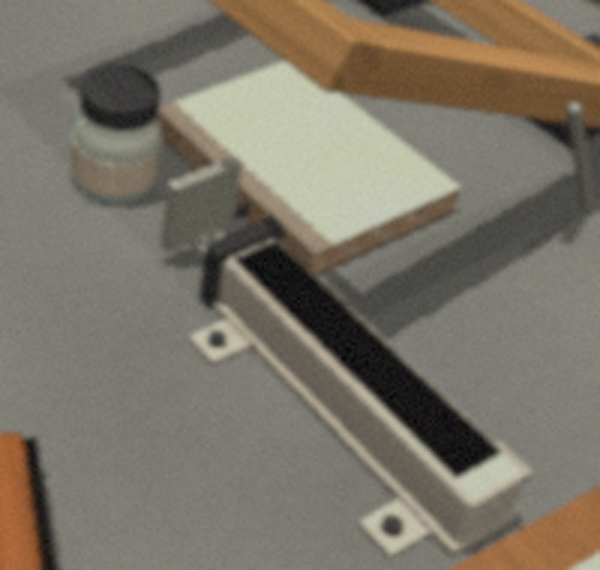

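Top crop: lid-top centre ≈ crop (254,294), plate top edge ≈ (383,265)–(381,345), stack far corners (240,60),(483,92). Side crop: lid top ≈ (120,90), plate upper edge (168,188)–(235,160), stack top corners (163,108),(290,62),(460,187),(318,247).

```bash
python3 - <<'E'
from h import *
t=load('top');s=load('side')
T=lambda x,y,z:onz(t,290+x/3.3,110+y/3.3,z)
S=lambda x,y,z:onz(s,330+x/3,210+y/3,z)
np.set_printoptions(precision=4,suppress=True)
print('lid',T(254,294,.075),S(120,90,.075))
a,b,c,d=[S(*p,.02) for p in((163,108),(290,62),(460,187),(318,247))]
print('stackS',a,b,c,d,np.linalg.norm(a-b),np.linalg.norm(b-c),np.linalg.norm(a-d))
e,f=T(240,60,.02),T(483,92,.02);print('stackT',e,f,np.linalg.norm(e-f))
ang=lambda v:np.degrees(np.arctan2(v[1],v[0]))
print('ydir',ang(a-d),ang(b-c),ang(e-f),'tape',ang(T(460,308,.046)-T(733,342,.046)),ang(T(455,350,.046)-T(730,384,.046)),
 'bar',ang(T(28,205,.175)-T(580,280,.175)))
print('plate',T(383,265,.062),T(381,345,.062),'S',S(168,188,.062),S(235,160,.062))
print('barL',T(28,205,.175),'barR',T(580,280,.175))
print('case front mid',T(458,330,.046))
E
```

```text
lid [ 0.6084 -0.055   0.075 ] [ 0.606  -0.0598  0.075 ]
stackS [ 0.6669 -0.0401  0.02  ] [ 0.7755 -0.0546  0.02  ] [ 0.7621 -0.21    0.02  ] [ 0.6494 -0.1936  0.02  ] 0.1095296295063621 0.15597441066200024 0.154498910380646
stackT [ 0.7812 -0.05    0.02  ] [ 0.7627 -0.2077  0.02  ] 0.15876067517536932
ydir 83.49806710865498 85.07728238260984 83.28677356707657 tape 83.87592890611347 83.9589046385559 bar 83.17562426578374
plate [ 0.6321 -0.1349  0.062 ] [ 0.5817 -0.1331  0.062 ] S [ 0.5783 -0.1344  0.062 ] [ 0.6275 -0.1397  0.062 ]
barL [0.6281 0.0776 0.175 ] barR [ 0.592  -0.2238  0.175 ]
case front mid [ 0.5963 -0.1832  0.046 ]
```

apply_moves(delta_pos=[[0,0,-2],[0,0,-4],[-2.5,-4.5,-1.5],[-2.5,-4.5,-1.5],[-2.5,-4.5,-1.5],[-2.5,-4.5,-1.5],[-2.5,-4.5,-1.5],[-2.5,-4.5,-1.5]], twist=[-0.107,-0.106,0,0,0,0,0,0])

```text
t: 1.1
tool_pos: [0.3103, 0.2823, 0.3937]
orientation: [-0.173, -3.137, 0.0]
force: [1.0, 0.5, 0.1]
opening: 0.0932
gripper_force: 0.0
```

apply_moves(delta_pos=[[-2.5,-4.5,-0.9],[-2.5,-4.5,-0.9],[-2.5,-4.5,-0.9],[-2.5,-4.5,-0.9],[-2.5,-4.5,-0.9],[-2.5,-4.5,-0.9],[-2.5,-4.5,-0.9],[0,0,0]], twist=[0,0,0,0,0,0,0,0])

```text
t: 2.1
tool_pos: [0.4498, -0.0514, 0.456]
orientation: [-0.181, -3.135, 0.001]
force: [-0.4, 0.5, -0.3]
opening: 0.0929
gripper_force: 0.0
```

```bash
python3 - <<'E'
from h import *
from plant import robot
np.set_printoptions(precision=4,suppress=True)
s=robot.read_state();print(s['q'],s['tool_pos']);print(Ro.from_rotvec(s['orientation']).as_matrix())
print([a for a in dir(robot) if a[0]!='_'])
c=grab('wrist');cv2.imwrite('pics/w1.png',c['frame'][:,:,::-1]);print(c['R'],c['t'],-c['R'].T@c['t'],c['vertical_fov'])
E
```

```text
[-0.2266 -0.2477  1.4674 -0.0006  1.9233 -1.6822] [ 0.4498 -0.0514  0.456 ]
[[-0.9933  0.1151 -0.0015]
 [ 0.1151  0.9933 -0.0003]
 [ 0.0015 -0.0004 -1.    ]]
['IKError', 'close_job', 'read_camera', 'read_state', 'tips_ahead']
[[ 0.1158  0.9933 -0.0012]
 [ 0.9617 -0.1118  0.2503]
 [ 0.2485 -0.0301 -0.9682]] [ 0.0002 -0.5215  0.4819] [ 0.3817 -0.0439  0.5971] 66.94398543036854
```

View pics/w1.png

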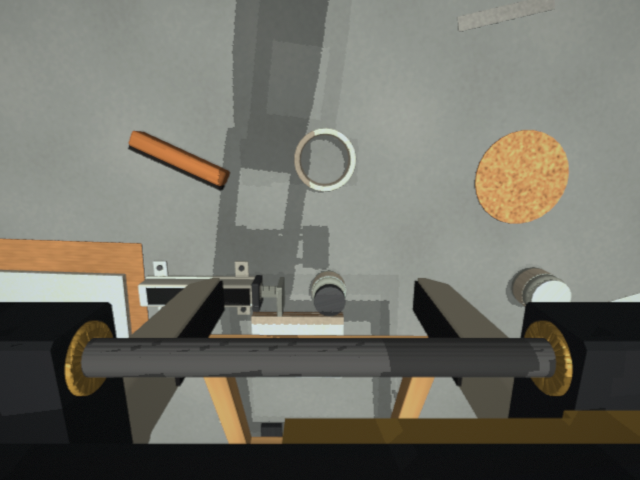

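The wrist view shows jar (328,292), plate (281,295), tape, mat and the front bar below the jaws. A vertical tool cannot get under the bar, so I'll see how the arm behaves at the edge of its reach, high above the scene, to gain tilt.

apply_moves(delta_pos=[[-5,0,0],[-5,0,0],[-5,0,0],[-5,0,0],[-5,0,0],[-5,0,0],[-5,0,0],[-5,0,0]], twist=[0,0,0,0,0,0,0,0])

```text
t: 3.15
tool_pos: [0.7965, -0.0852, 0.4447]
orientation: [0.17, 3.111, -0.002]
force: [49.0, -6.9, 30.4]
opening: 0.0931
gripper_force: 0.0
```

apply_moves(delta_pos=[[-3,0,0],[-3,0,0],[-3,0,0],[-3,0,0]], twist=[0,0,0,0])

```text
t: 3.65
tool_pos: [0.8435, -0.0927, 0.4137]
orientation: [0.168, 3.03, -0.009]
force: [-0.9, -0.0, -0.0]
opening: 0.093
gripper_force: 0.0
```

```bash
python3 - <<'E'
from h import *
from plant import robot
np.set_printoptions(precision=4,suppress=True)
s=robot.read_state();print(s['q'],s['tool_pos']);print(Ro.from_rotvec(s['orientation']).as_matrix())
E
```

```text
[-0.1725  0.9869  0.0224  0.0072  2.0252 -1.6291] [ 0.8435 -0.0927  0.4137]
[[-0.9882  0.1104  0.1064]
 [ 0.1098  0.9939 -0.012 ]
 [-0.1071 -0.0002 -0.9943]]
```

apply_moves(delta_pos=[[-3,0,0],[-3,0,0],[-3,0,0],[-3,0,0],[-3,0,0],[-3,0,0]], twist=[0,0,0,0,0,0])

```text
t: 4.4
tool_pos: [0.9055, -0.0999, 0.379]
orientation: [0.161, 2.912, -0.018]
force: [0.5, 0.4, 0.1]
opening: 0.0932
gripper_force: 0.0
```

```bash
cat > st.py <<'E'
from h import *
from plant import robot
np.set_printoptions(precision=4,suppress=True)
s=robot.read_state();print(s['t'],s['q'],s['tool_pos'],s['opening'],s['gripper_force'],s['force']);M=Ro.from_rotvec(s['orientation']).as_matrix();print(M)
print('tilt',np.degrees(np.arccos(-M[2,2])),'z azim',np.degrees(np.arctan2(M[1,2],M[0,2])))
E
python3 st.py
```

```text
4.4 [-0.1714  1.0371  0.0231  0.0144  1.8566 -1.6259] [ 0.9055 -0.0999  0.379 ] 0.0931655659357349 0.0 [0.5123 0.3541 0.0899]
[[-0.9688  0.1105  0.222 ]
 [ 0.1078  0.9939 -0.0244]
 [-0.2233  0.0003 -0.9747]]
tilt 12.90469246482879 z azim -6.28097511766806
```

apply_moves(delta_pos=[[-5,0,-1.5],[-5,0,-1.5],[-5,0,-1.5],[-5,0,-1.5],[-5,0,-1.5],[-5,0,-1.5],[-5,0,-1.5],[-5,0,-1.5]], twist=[0,0,0,0,0,0,0,0])

```text
t: 5.4
tool_pos: [0.9667, -0.107, 0.4866]
orientation: [0.145, 2.611, -0.038]
force: [-0.7, -0.2, -0.0]
opening: 0.0931
gripper_force: 0.0
```

```bash
python3 st.py
```

```text
5.4 [-0.1747  0.9525  0.0234  0.0327  1.6392 -1.6236] [ 0.9667 -0.107   0.4866] 0.09312933770912499 0.0 [-0.653  -0.2428 -0.0446]
[[-0.8588  0.1105  0.5003]
 [ 0.0957  0.9939 -0.0552]
 [-0.5033  0.0005 -0.8641]]
tilt 30.21909145446478 z azim -6.297247175094193
```

apply_moves(delta_pos=[[-5,0,-1.5],[-5,0,-1.5],[-5,0,-1.5]], twist=[0,0,0])

```text
t: 5.78
tool_pos: [0.9757, -0.108, 0.5451]
orientation: [0.139, 2.501, -0.045]
force: [0.0, 0.0, -0.1]
opening: 0.0931
gripper_force: 0.0
```

```bash
python3 st.py
```

```text
5.775 [-0.1767  0.9049  0.0233  0.0397  1.577  -1.6234] [ 0.9757 -0.108   0.5451] 0.09311205569644856 0.0 [ 0.0066  0.0416 -0.1164]
[[-0.7987  0.1105  0.5915]
 [ 0.0891  0.9939 -0.0653]
 [-0.5951  0.0005 -0.8037]]
tilt 36.51731164964564 z azim -6.302882279665768
```

```bash
cat > to.py <<'E'
import sys
from h import *
from plant import robot
np.set_printoptions(precision=4,suppress=True)
s=robot.read_state();M=Ro.from_rotvec(s['orientation']).as_matrix()
p=s['tool_pos']
for a in sys.argv[1:]:
    g=np.array([float(v) for v in a.split(',')]);print(a,'cm',100*M.T@(g-p),'len',100*np.linalg.norm(g-p));p=g
E
python3 to.py .45,-.04,.46 .515,-.047,.163
```

```text
.45,-.04,.46 cm [ 47.6598   0.9512 -24.6943] len 53.68590446203332
.515,-.047,.163 cm [12.4194  0.0072 27.7595] len 30.411017740286173
```

apply_moves(delta_pos=[[1.7,0,-0.7],[3,0,-1.5],[4.3,0.1,-2.2],[4.8,0.1,-2.5],[4.8,0.1,-2.5],[4.8,0.1,-2.5],[4.8,0.1,-2.5],[4.8,0.1,-2.5]], twist=[0,0,0,0,0,0,0,0])

```text
t: 6.78
tool_pos: [0.6223, -0.0628, 0.4885]
orientation: [0.139, 2.501, -0.045]
force: [0.3, -0.4, 1.4]
opening: 0.0931
gripper_force: 0.0
```

```bash
python3 st.py; python3 to.py .45,-.04,.46 .515,-.047,.163
```

```text
6.775 [-0.2193 -0.3699  1.6319  0.0685  1.2456 -1.68  ] [ 0.6223 -0.0628  0.4885] 0.09307821031965774 0.0 [ 0.266  -0.443   1.4445]
[[-0.7986  0.1104  0.5916]
 [ 0.0889  0.9939 -0.0654]
 [-0.5952  0.0003 -0.8036]]
tilt 36.52663807514778 z azim -6.312017157926097
.45,-.04,.46 cm [15.6577  0.3676 -8.0543] len 17.611656429243986
.515,-.047,.163 cm [12.4239  0.012  27.7575] len 30.411017740286173
```

apply_moves(delta_pos=[[5.2,0.1,-2.7],[5.2,0.1,-2.7],[5.2,0.1,-2.7],[2.1,0,4.6],[2.1,0,4.6],[2.1,0,4.6],[2.1,0,4.6],[2,0,4.6]], twist=[0,0,0,0,0,0,0,0])

```text
t: 7.78
tool_pos: [0.5052, -0.0468, 0.2133]
orientation: [0.139, 2.501, -0.046]
force: [0.1, -0.5, -0.1]
opening: 0.0927
gripper_force: 0.0
```

apply_moves(delta_pos=[[2,0,4.7],[0,0,0]], twist=[0,0])

```text
t: 8.02
tool_pos: [0.5138, -0.0473, 0.1586]
orientation: [0.14, 2.512, -0.043]
force: [-0.5, 1.0, -0.3]
opening: 0.093
gripper_force: 0.0
```

```bash
python3 st.py; python3 - <<'E'
from h import *
c=grab('wrist');cv2.imwrite('pics/w2.png',c['frame'][:,:,::-1])
for z in(0,.075): print(proj(c,np.array([.607,-.057,z])))
E
```

```text
8.025 [-0.2469 -0.6607  2.4221  0.1176  0.762  -1.7659] [ 0.5138 -0.0473  0.1586] 0.09297082611877883 0.0 [-0.5359  1.0353 -0.3259]
[[-0.8052  0.1103  0.5827]
 [ 0.0903  0.9939 -0.0633]
 [-0.5861  0.0016 -0.8102]]
tilt 35.87979650725045 z azim -6.20361156511764
[319.44774726 208.32769488]
[319.75760391 277.61756607]
```

View pics/w2.png

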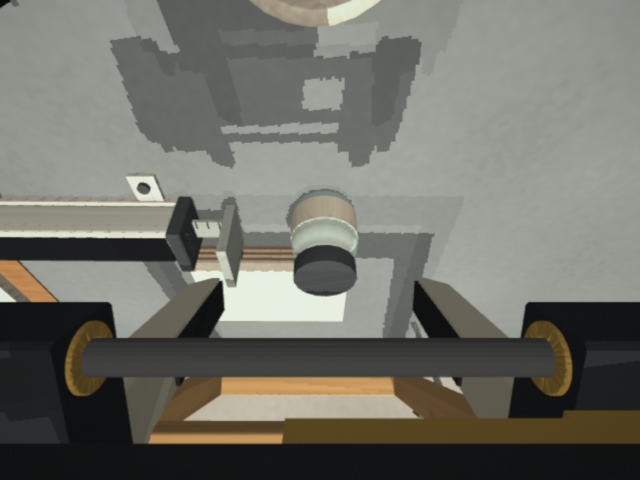

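The wrist view shows the jar upright at lid centre ≈ (325,277), against (320,278) predicted: y about 3 mm more to the left; plate at (230,240) well clear of the finger's path.

```bash
python3 - <<'E'
from h import *
c=load('wrist')
print('lid',onz(c,325,277,.075),'plate top ',onz(c,219,281,.062),onz(c,240,285,.062))
E
python3 to.py .6035,-.0541,.043
```

```text
lid [ 0.6066158  -0.05291614  0.075     ] plate top  [ 0.62157384 -0.14389019  0.062     ] [ 0.62955468 -0.12801524  0.062     ]
.6035,-.0541,.043 cm [-0.0728  0.3231 14.8556] len 14.859278325051978
```

apply_moves(delta_pos=[[0,0.4,1],[0,0,2.3],[0,0,2.9],[0,0,2.9],[0,0,2.9],[-0.1,0,1.9],[0,0,1],[0,0,0]], twist=[0,0,0,0,0,0,0,0], gripper=8)

```text
t: 9.07
tool_pos: [0.6067, -0.054, 0.0463]
orientation: [0.139, 2.502, -0.045]
force: [-0.5, -0.7, -0.6]
opening: 0.0797
gripper_force: 0.0
```

```bash
python3 st.py; python3 - <<'E'
from h import *
c=grab('top');cv2.imwrite('pics/t3.png',np.vstack([cv2.resize(c['frame'][130:250,300:440,::-1],None,fx=3,fy=3),]))
E
```

```text
9.075 [-0.2062 -0.086   2.2397  0.1636  0.3579 -1.8009] [ 0.6067 -0.054   0.0463] 0.07970165266143647 0.0 [-0.4651 -0.7059 -0.5623]
[[-0.7992  0.1104  0.5908]
 [ 0.089   0.9939 -0.0652]
 [-0.5944  0.0004 -0.8042]]
tilt 36.46869286013517 z azim -6.3021891882806385
```

apply_moves(delta_pos=[[0,0,0],[0,0,0],[0,0,0],[0,0,0],[0,0,0],[0,0,0]], twist=[0,0,0,0,0,0], gripper=4.5, squeeze=28)

```text
t: 9.88
tool_pos: [0.6058, -0.0538, 0.0449]
orientation: [0.139, 2.503, -0.045]
force: [-2.8, 1.3, 5.6]
opening: 0.0551
gripper_force: 28.0
```

```bash
python3 st.py; python3 to.py .604,-.054,.075 .49,-.041,.085 .4525,.277,.085
```

```text
9.875 [-0.206  -0.0849  2.2413  0.1637  0.3567 -1.801 ] [ 0.6058 -0.0538  0.0449] 0.055077991599371774 28.0007021149504 [-2.7893  1.295   5.5824]
[[-0.8001  0.1103  0.5897]
 [ 0.0891  0.9939 -0.0651]
 [-0.5933  0.0005 -0.805 ]]
tilt 36.3887033831244 z azim -6.299319918390668
.604,-.054,.075 cm [-1.644  -0.0378 -2.5232] len 3.0117218282127043
.49,-.041,.085 cm [ 8.6433  0.0346 -7.612 ] len 11.517378173872732
.4525,.277,.085 cm [ 5.8338 31.192  -4.2813] len 32.02034509495487
```

apply_moves(delta_pos=[[-0.3,0,-0.5],[-0.3,0,-0.9],[0,0,-1.4],[0,0,-1.9],[0,0,-1.9],[0,0,-1.4],[0,0,-0.6]], twist=[0,0,0,0,0,0,0])

```text
t: 10.75
tool_pos: [0.5595, -0.0488, 0.1184]
orientation: [0.139, 2.503, -0.045]
force: [0.5, 0.0, -0.3]
opening: 0.0553
gripper_force: 28.0
```

```bash
python3 st.py; python3 to.py .46,.276,.11 .46,.276,.051
```

```text
10.75 [-0.219  -0.4077  2.3432  0.1183  0.5766 -1.7572] [ 0.5595 -0.0488  0.1184] 0.05530632620895424 27.998788576223888 [ 0.4643  0.0302 -0.3418]
[[-0.7998  0.1105  0.5901]
 [ 0.0891  0.9939 -0.0654]
 [-0.5937  0.0003 -0.8047]]
tilt 36.419137807752314 z azim -6.323125250473069
.46,.276,.11 cm [11.3474 31.1826 -7.3148] len 33.97973877484483
.46,.276,.051 cm [ 3.5028 -0.0016  4.7477] len 5.9
```

apply_moves(delta_pos=[[0.5,1.4,-0.3],[0.9,2.5,-0.6],[1.3,3.5,-0.8],[1.5,4.0,-1.0],[1.5,4.0,-1.0],[1.5,4.0,-1.0],[1.5,4.0,-1.0],[1.2,3.5,-0.8]], twist=[0,0,0,0,0,0,0,0])

```text
t: 11.75
tool_pos: [0.471, 0.2333, 0.1112]
orientation: [0.138, 2.504, -0.044]
force: [0.6, -0.3, -1.9]
opening: 0.0549
gripper_force: 28.0
```

apply_moves(delta_pos=[[0.8,2.3,-0.5],[0.5,1.4,-0.3],[0.1,0.6,0],[0,0,0]], twist=[0,0,0,0])

```text
t: 12.25
tool_pos: [0.4605, 0.2762, 0.109]
orientation: [0.138, 2.504, -0.045]
force: [0.1, -0.2, -1.8]
opening: 0.0553
gripper_force: 28.0
```

```bash
python3 st.py; python3 to.py .46,.276,.06 .46,.276,.0495;  python3 - <<'E'
from h import *
c=grab('top');d=grab('side');cv2.imwrite('pics/t4.png',np.hstack([cv2.resize(c['frame'][160:340,120:320,::-1],None,fx=2,fy=2),cv2.resize(d['frame'][120:300,180:380,::-1],None,fx=2,fy=2)]))
E
```

```text
12.25 [ 0.7377 -0.2499  2.2424 -0.6579  0.8129 -0.3424] [0.4605 0.2762 0.109 ] 0.055325252333612136 27.9988629752188 [ 0.1382 -0.1582 -1.8479]
[[-0.8008  0.11    0.5887]
 [ 0.0887  0.9939 -0.0651]
 [-0.5923  0.0001 -0.8057]]
tilt 36.321762456622345 z azim -6.307483206960582
.46,.276,.06 cm [ 2.9438 -0.0244  3.9227] len 4.904537529654255
.46,.276,.0495 cm [ 0.6219 -0.0001  0.846 ] len 1.0499999999999996
```

View pics/t4.png

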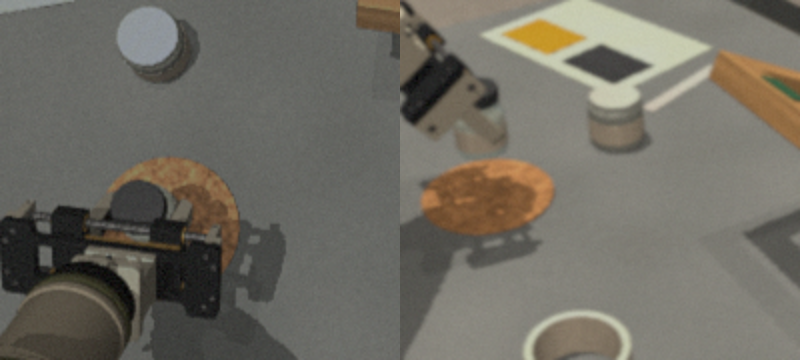

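The jar hangs upright over the mat: lid at crop (140,205), i.e. pixel (190,262); tin untouched.

```bash
python3 - <<'E'
from h import *
print(onz(load('top'),190,262,.139))
E
```

```text
[0.46519925 0.27108769 0.139     ]
```

apply_moves(delta_pos=[[0.4,0,0.6],[0.8,0,1],[0.8,0,1],[0.6,0,0.8],[0.4,0,0.5],[0.3,0,0.4],[0.2,0,0.3],[0,0,0]], twist=[0,0,0,0,0,0,0,0])

```text
t: 13.35
tool_pos: [0.4596, 0.2763, 0.0514]
orientation: [0.139, 2.504, -0.045]
force: [-0.3, 0.4, -1.8]
opening: 0.0552
gripper_force: 28.0
```

```bash
python3 st.py; python3 to.py .46,.276,.049
```

```text
13.35 [ 0.7397 -0.1248  2.2623 -0.7584  0.7037 -0.2027] [0.4596 0.2763 0.0514] 0.05519697055219872 27.998948337917682 [-0.3472  0.4194 -1.8027]
[[-0.8006  0.1103  0.5889]
 [ 0.0891  0.9939 -0.0651]
 [-0.5925  0.0004 -0.8056]]
tilt 36.335362758026996 z azim -6.304060085964088
.46,.276,.049 cm [ 0.1039 -0.0296  0.2173] len 0.24272071819461194
```

apply_moves(delta_pos=[[0.06,0,0.1],[0.06,0,0.08],[0.03,0,0.05],[0,0,0]], twist=[0,0,0,0])

```text
t: 13.85
tool_pos: [0.4599, 0.2764, 0.0489]
orientation: [0.139, 2.504, -0.045]
force: [0.4, -0.4, -0.6]
opening: 0.055
gripper_force: 28.0
```

```bash
python3 - <<'E'
from h import *
t=grab('top')
g=t['frame'].max(2)[225:285,165:225]
k=(g<70).astype(np.uint8);cv2.imwrite('pics/l.png',cv2.resize(t['frame'][200:310,140:270,::-1],None,fx=5,fy=5,interpolation=2))
E
```

```text
(no output)
```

View pics/l.png

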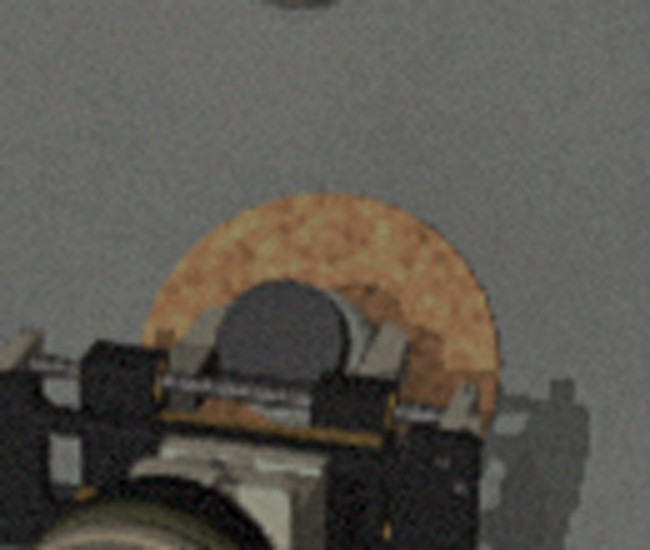

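```bash
python3 - <<'E'
from h import *
print(onz(load('top'),196.2,269,.079))
E
```

```text
[0.460964   0.27300495 0.079     ]
```

apply_moves(delta_pos=[[0.03,0,0.04],[0,0,0],[0,0,0],[0,0,0]], twist=[0,0,0,0], gripper=8)

```text
t: 14.4
tool_pos: [0.4597, 0.2763, 0.0482]
orientation: [0.139, 2.504, -0.045]
force: [-0.2, -0.0, 0.2]
opening: 0.0797
gripper_force: 0.0
```

apply_moves(delta_pos=[[0,0,-0.6],[0,0,-1.5],[0,0,-2.5],[0,0,-3.5],[0,0,-3.5],[0,0,-2],[0,0,-1]], twist=[0,0,0,0,0,0,0])

```text
t: 15.28
tool_pos: [0.3734, 0.2865, 0.1673]
orientation: [0.139, 2.503, -0.042]
force: [0.1, 0.6, -0.2]
opening: 0.08
gripper_force: 0.0
```

```bash
python3 st.py;  python3 - <<'E'
from h import *
t=grab('top'); c=t['frame'][160:340,120:320]; s=grab('side')
cv2.imwrite('pics/t5.png',np.hstack([cv2.resize(c[:,:,::-1],None,fx=2,fy=2),cv2.resize(s['frame'][120:300,180:380,::-1],None,fx=2,fy=2)]))
E
```

```text
15.275 [ 0.9321 -0.4984  2.309  -0.6238  1.0658 -0.2926] [0.3734 0.2865 0.1673] 0.0799613270471572 0.0 [ 0.1488  0.5796 -0.2116]
[[-0.7999  0.1095  0.59  ]
 [ 0.0897  0.994  -0.0629]
 [-0.5934  0.0026 -0.8049]]
tilt 36.39694930545269 z azim -6.08730651729558
```

View pics/t5.png

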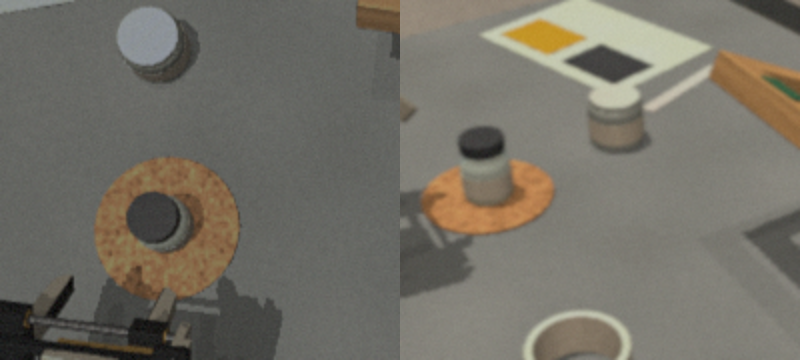

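Jar stands upright near the mat's middle, tin undisturbed. Next, over to the rule's plate.

```bash
python3 to.py .525,-.127,.15
```

```text
.525,-.127,.15 cm [-14.8062 -39.4371  12.8978] len 44.0551767286979
```

apply_moves(delta_pos=[[-0.7,-1.8,0.3],[-1.2,-3.2,1],[-1.7,-4.5,1.5],[-1.9,-5,1.7],[-1.9,-5,1.7],[-1.9,-5,1.7],[-1.9,-5,1.7],[-1.7,-4.5,1.5]], twist=[0,0,0,0,0,0,0,0])

```text
t: 16.38
tool_pos: [0.5145, -0.0683, 0.1577]
orientation: [0.146, 2.515, -0.054]
force: [0.7, 0.6, -0.3]
opening: 0.08
gripper_force: 0.0
```

apply_moves(delta_pos=[[-1.2,-3.2,1],[-0.7,-2.2,0.8],[0,0,0]], twist=[0,0,0], gripper=1.8)

```text
t: 16.75
tool_pos: [0.5334, -0.1239, 0.1536]
orientation: [0.148, 2.518, -0.054]
force: [-0.0, 0.0, 0.1]
opening: 0.0549
gripper_force: 0.0
```

```bash
python3 st.py;  python3 - <<'E'
from h import *
w=grab('wrist'); t=grab('top')
print(proj(w,np.array([.605,-.1355,.062])),proj(t,np.array([.605,-.1355,.062])))
u,v=proj(w,np.array([.605,-.1355,.05])).astype(int);v=min(v,300)
print(u,v)
g=lambda c,u,v,h:cv2.resize(c['frame'][v-h:v+h,u-h:u+h,::-1],(400,400),interpolation=2)
i=np.hstack([g(w,u,v,80),w['frame'][:400,120:520,::-1]])
print(i.shape)
cv2.imwrite('pics/w3.png',i)
E
```

```text
16.75 [-0.4388 -0.5058  2.3344  0.2711  0.7346 -2.04  ] [ 0.5334 -0.1239  0.1536] 0.05487047397642445 0.0 [-0.0337  0.0398  0.1395]
[[-0.8082  0.1184  0.5769]
 [ 0.0938  0.993  -0.0724]
 [-0.5814 -0.0045 -0.8136]]
tilt 35.5478336300763 z azim -7.158588417857299
[315.55868253 253.27964026] [406.51407787 203.30445724]
315 240
(400, 800, 3)
```

View pics/w3.png

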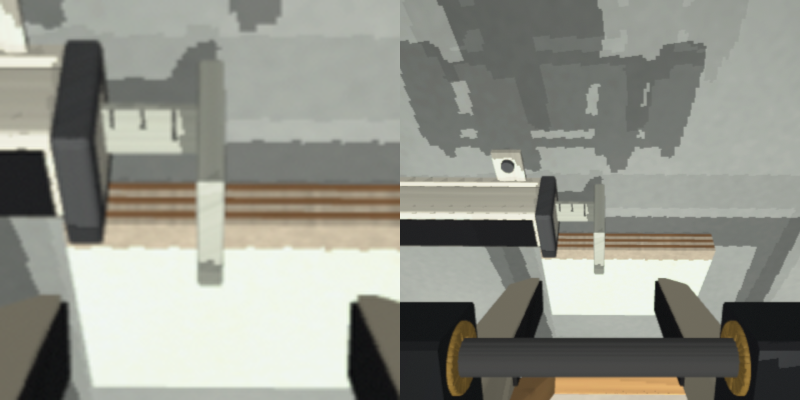

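```bash
python3 - <<'E'
from h import *
np.set_printoptions(precision=4,suppress=True)
w=load('wrist');a=np.radians(-6.2);xg=np.array([np.cos(a),np.sin(a),0]);yg=np.array([-np.sin(a),np.cos(a),0])
P=lambda n,u,v,z:(lambda X:print(n,X,'xg,yg',X@xg,X@yg))(onz(w,u,v,z))
C=lambda x,y:(235+x/2.5,160+y/2.5)
P('plate top mid',*C(210,232),.062);P('near',*C(210,181),.062);P('far',*C(210,285),.062)
P('edge bottom',*C(211,60),.010);P('collar face top',*C(104,240),.046)
P('stack corner top',432,259,.02);P('stack low',434,253,.02);P('stack corner bottom',434,233,.0)
f=w['frame'].astype(int)
for v in(262,270,290): 
    r=f[v,300:460].sum(1);print(v,[(300+i,r[i]) for i in range(100,150,3)])
s=load('side')
E
python3 to.py .525,-.127,.15
```

```text
plate top mid [ 0.6047 -0.1329  0.062 ] xg,yg 0.6155369835471478 -0.06682376783736876
near [ 0.5823 -0.1303  0.062 ] xg,yg 0.5929140067997157 -0.06661403273684446
far [ 0.6316 -0.1361  0.062 ] xg,yg 0.6426363611995288 -0.06707500315266442
edge bottom [ 0.5837 -0.1303  0.01  ] xg,yg 0.5943948798961449 -0.0665042353459672
collar face top [ 0.6251 -0.1703  0.046 ] xg,yg 0.6397978878458677 -0.1017563912238238
stack corner top [ 0.6787 -0.0348  0.02  ] xg,yg 0.678453819298631 0.038688741541883
stack low [ 0.6696 -0.0341  0.02  ] xg,yg 0.6693615201525619 0.03844384922354595
stack corner bottom [ 0.6648 -0.0308  0.    ] xg,yg 0.6641955847249831 0.041214560438421075
262 [(400, np.int64(718)), (403, np.int64(716)), (406, np.int64(720)), (409, np.int64(724)), (412, np.int64(722)), (415, np.int64(721)), (418, np.int64(726)), (421, np.int64(721)), (424, np.int64(720)), (427, np.int64(719)), (430, np.int64(684)), (433, np.int64(513)), (436, np.int64(515)), (439, np.int64(514)), (442, np.int64(513)), (445, np.int64(518)), (448, np.int64(516))]
270 [(400, np.int64(720)), (403, np.int64(720)), (406, np.int64(721)), (409, np.int64(721)), (412, np.int64(721)), (415, np.int64(722)), (418, np.int64(721)), (421, np.int64(720)), (424, np.int64(719)), (427, np.int64(677)), (430, np.int64(513)), (433, np.int64(516)), (436, np.int64(512)), (439, np.int64(506)), (442, np.int64(508)), (445, np.int64(510)), (448, np.int64(513))]
290 [(400, np.int64(313)), (403, np.int64(314)), (406, np.int64(312)), (409, np.int64(313)), (412, np.int64(602)), (415, np.int64(721)), (418, np.int64(714)), (421, np.int64(510)), (424, np.int64(509)), (427, np.int64(506)), (430, np.int64(506)), (433, np.int64(507)), (436, np.int64(503)), (439, np.int64(512)), (442, np.int64(517)), (445, np.int64(513)), (448, np.int64(517))]
.525,-.127,.15 cm [ 0.8433 -0.605  -0.1274] len 1.045614513305331
```

The crop shows plate top edge centred at pixel (319,253), collar face 35 mm behind it as stated, and the stack's +y end edge at ≈(431,262).

apply_moves(delta_pos=[[0,0,0],[0,0,0],[0,0,0]], twist=[0,0,0])

```text
t: 17.23
tool_pos: [0.5342, -0.1212, 0.1555]
orientation: [0.141, 2.515, -0.053]
force: [-0.5, -0.3, -0.1]
opening: 0.019
gripper_force: 0.0
```

```bash
python3 st.py; python3 to.py .5932,-.1316,.0508
```

```text
17.225 [-0.4338 -0.5108  2.3352  0.2711  0.7354 -2.0399] [ 0.5342 -0.1212  0.1555] 0.019022357775079792 0.0 [-0.4859 -0.3267 -0.1499]
[[-0.8069  0.1134  0.5797]
 [ 0.089   0.9935 -0.0705]
 [-0.5839 -0.0053 -0.8118]]
tilt 35.729794976873904 z azim -6.938388659962705
.5932,-.1316,.0508 cm [ 1.2558 -0.303  11.9924] len 12.06182179572664
```

apply_moves(delta_pos=[[0.6,-0.1,0.8],[0.6,-0.2,1.6],[0,0,2.2],[0,0,1.6],[0,0,0.8],[0,0,0]], twist=[0,0,0,0,0,0])

```text
t: 17.98
tool_pos: [0.5641, -0.1284, 0.0904]
orientation: [0.142, 2.517, -0.052]
force: [0.1, -0.2, -0.4]
opening: 0.018
gripper_force: 0.0
```

```bash
python3 st.py; python3 to.py .5932,-.1316,.0508
```

```text
17.975 [-0.417  -0.2737  2.2953  0.3341  0.5444 -2.1105] [ 0.5641 -0.1284  0.0904] 0.01803892542217308 0.0 [ 0.1041 -0.2294 -0.3667]
[[-0.808   0.1143  0.5779]
 [ 0.0902  0.9934 -0.0703]
 [-0.5822 -0.0046 -0.813 ]]
tilt 35.605542343310034 z azim -6.933680686641
.5932,-.1316,.0508 cm [-0.0755  0.0376  4.9206] len 4.921335425920467
```

apply_moves(delta_pos=[[0,0,0.6],[0,0,1.1],[-0.1,0,1.3],[0,0,1.1],[0,0,0.8],[0,0,0]], twist=[0,0,0,0,0,0])

```text
t: 18.73
tool_pos: [0.5937, -0.1322, 0.0518]
orientation: [0.142, 2.516, -0.053]
force: [-0.2, -0.3, 0.3]
opening: 0.018
gripper_force: 0.0
```

apply_moves(delta_pos=[[0,0,0],[0,0,0],[0,0,0],[0,0,0]], twist=[0,0,0,0], gripper=0.3, squeeze=40)

```text
t: 19.23
tool_pos: [0.5939, -0.1312, 0.0526]
orientation: [0.142, 2.515, -0.051]
force: [3.9, 7.2, -1.9]
opening: 0.0076
gripper_force: 40.0
```

```bash
python3 st.py; python3 - <<'E'
from h import *
w=grab('wrist');print(proj(w,np.array([.6047,-.1329,.062])))
cv2.imwrite('pics/w4.png',w['frame'][:,:,::-1])
E
```

```text
19.225 [-0.3944 -0.0947  2.227   0.388   0.4328 -2.1578] [ 0.5939 -0.1312  0.0526] 0.0075742929298884 40.02235293388367 [ 3.869   7.1678 -1.924 ]
[[-0.8069  0.1138  0.5796]
 [ 0.0903  0.9935 -0.0694]
 [-0.5837 -0.0036 -0.812 ]]
tilt 35.711377393878024 z azim -6.824070008315724
[318.39451806 349.10886364]
```

apply_moves(delta_pos=[[0,0.4,0],[0,0.9,0],[0,1.2,0],[0,1.3,0],[0,1.3,0],[0,1.3,0],[0,1.3,0],[0,1.1,0]], twist=[0,0,0,0,0,0,0,0])

```text
t: 20.27
tool_pos: [0.6044, -0.0456, 0.0526]
orientation: [0.144, 2.513, -0.055]
force: [5.2, -8.2, -4.8]
opening: 0.0077
gripper_force: 40.0
```

apply_moves(delta_pos=[[0,0.7,0],[0,0.4,0],[0,0,0],[0,0,0]], twist=[0,0,0,0])

```text
t: 20.78
tool_pos: [0.6057, -0.035, 0.0526]
orientation: [0.144, 2.513, -0.055]
force: [4.5, -7.8, -2.9]
opening: 0.0078
gripper_force: 40.0
```

```bash
python3 st.py; python3 - <<'E'
from h import *
from plant import robot
p=robot.read_state()['tool_pos']-np.array([.5939,-.1312,.0526]);a=np.radians(-6.2);print('travel',p@[-np.sin(a),np.cos(a),0],'lat',p@[np.cos(a),np.sin(a),0])
w=grab('wrist');t=grab('top');s=grab('side')
cv2.imwrite('pics/w5.png',w['frame'][:,:,::-1]);cv2.imwrite('pics/s5.png',cv2.resize(s['frame'][200:320,310:510,::-1],None,fx=4,fy=4,interpolation=2))
f=s['frame'][200:320,310:510]
# stack top mask in side, wrist
for n,c in(('side',s),('wrist',w)):
    g=c['frame'];m=(g.min(2)>(150 if n=='wrist' else 130)).astype(np.uint8)
    cs,_=cv2.findContours(m,0,2)
    for k in sorted(cs,key=cv2.contourArea)[-4:]: print(n,cv2.contourArea(k),cv2.boundingRect(k),cv2.approxPolyDP(k,3,True)[:,0].tolist()[:10])
print(proj(w,np.array([.678,-.034,.02])),proj(s,np.array([.667,-.038,.02])))
E
```

```text
20.775 [-0.1516 -0.1022  2.2346  0.0428  0.3846 -1.6427] [ 0.6057 -0.035   0.0526] 0.007840227021638474 40.02075433731079 [ 4.5458 -7.7996 -2.8709]
[[-0.8059  0.1157  0.5806]
 [ 0.0905  0.9933 -0.0725]
 [-0.5851 -0.0059 -0.8109]]
tilt 35.81320592131457 z azim -7.1128952368826175
travel 0.09690792445436588 lat 0.0013914618050932318
side 7065.0 (289, 367, 149, 113) [[433, 401], [428, 396], [426, 405], [422, 395], [418, 394], [417, 399], [414, 396], [418, 390], [407, 389], [410, 383]]
side 8407.5 (39, 147, 192, 167) [[230, 200], [197, 198], [207, 194], [201, 185], [203, 193], [195, 195], [191, 191], [194, 192], [190, 195], [185, 188]]
side 11839.5 (500, 354, 140, 126) [[500, 411], [562, 479], [639, 479], [639, 386], [598, 354]]
side 13218.0 (170, 0, 189, 127) [[170, 25], [175, 40], [251, 72], [264, 85], [268, 96], [287, 109], [307, 114], [324, 111], [322, 119], [317, 115]]
wrist 4757.5 (52, 252, 257, 29) [[52, 254], [71, 277], [266, 280], [308, 274], [307, 262], [297, 262], [298, 272], [294, 275], [291, 261], [278, 262]]
wrist 7505.5 (493, 377, 131, 66) [[498, 377], [493, 410], [514, 442], [608, 441], [623, 378]]
wrist 17883.0 (0, 0, 145, 233) [[0, 0], [0, 205], [6, 210], [5, 217], [0, 216], [0, 226], [15, 226], [29, 208], [47, 208], [70, 231]]
wrist 70618.5 (327, 0, 313, 338) [[378, 0], [378, 12], [358, 27], [360, 55], [365, 56], [365, 99], [360, 100], [357, 124], [370, 122], [377, 130]]
[334.40510996 325.31707284] [383.65499785 245.47716649]
```

```bash
python3 - <<'E'
from h import *
np.set_printoptions(precision=4,suppress=True)
a=np.radians(-6.2);xg=np.array([np.cos(a),np.sin(a),0]);yg=np.array([-np.sin(a),np.cos(a),0])
t=load('top');s=load('side')
T0=cv2.imread('pics/top0.png',0).astype(float);S0=cv2.imread('pics/side0.png',0).astype(float)
T0=cv2.GaussianBlur(T0,(0,0),.7);S0=cv2.GaussianBlur(S0,(0,0),.7)
def edge(im,c,A,B,z,h=.012,n=25):
    # sample profiles across edge line A->B (world), along yg; return yg of max gradient per station
    out=[]
    for k in np.linspace(.1,.9,n):
        X=A+(B-A)*k
        d=np.linspace(-h,h,97)
        pr=[]
        for e in d:
            u,v=proj(c,np.array([*(X+e*yg)[:2],z])); pr.append(cv2.getRectSubPix(im.astype(np.float32),(1,1),(float(u),float(v)))[0,0])
        g=np.abs(np.gradient(np.array(pr)));i=g.argmax()
        w=g[max(0,i-8):i+9];out.append((X@yg+(d[max(0,i-8):i+9]*w).sum()/w.sum(),g[i]))
    o=np.array(out);return np.median(o[:,0]),o[:,0].std(),np.polyfit(np.linspace(.1,.9,n),o[:,0],1)[0],np.median(o[:,1])
W=lambda x,y:x*xg+y*yg
print('top +y',edge(T0,t,W(.712,.0365),W(.78,.0365),.02))
print('top -y',edge(T0,t,W(.712,-.1235),W(.78,-.1235),.02))
print('side +y',edge(S0,s,W(.665,.0365),W(.78,.0365),.02))
print('side -y',edge(S0,s,W(.665,-.1235),W(.78,-.1235),.02))
# plate top faces: both edges of plate top, old images
for im,c,n in((T0,t,'top'),(S0,s,'side')):
    for x in(.595,.602,.609,.616,.623,.63,.637):
        pr=[]
        d=np.arange(-.084,-.052,.002)
        for e in d:
            u,v=proj(c,W(x,e)+[0,0,.062]);pr.append(cv2.getRectSubPix(im.astype(np.float32),(1,1),(float(u),float(v)))[0,0])
        print(n,x,np.array(pr).astype(int))
print(np.round(d*1000))
E
```

```text
top +y (np.float64(0.036743457514547315), np.float64(0.00043167967192018813), np.float64(-0.001248053541617005), np.float64(2.6373558044433594))
top -y (np.float64(-0.12287416137678497), np.float64(0.000337949761410462), np.float64(-0.000362099962744904), np.float64(2.5273208618164062))
side +y (np.float64(0.0355455594042436), np.float64(0.0022538346633410398), np.float64(-0.004778542029115072), np.float64(2.030609130859375))
side -y (np.float64(-0.12524951355994168), np.float64(0.0005397357573176727), np.float64(-0.0016364078724126043), np.float64(3.8417892456054688))
top 0.595 [ 88  82  88  91  86  81  87 106 121 126 109  68  47  58  82  93  94]
top 0.602 [105 111 120 124 114  92  98 118 126 121 101  67  51  59  81  92  94]
top 0.609 [124 123 124 124 121 111 105 112 124 123  97  62  49  62  82  91  92]
top 0.616 [103 103 102 103 104 104 108 119 125 124 106  67  49  63  89 100 100]
top 0.623 [ 67  68  72  74  73  70  78 106 122 119  90  59  48  55  67  76  79]
top 0.63 [66 68 68 67 67 69 77 87 94 95 78 52 47 57 66 68 68]
top 0.637 [65 66 67 67 66 66 73 85 89 86 72 51 51 64 68 69 70]
side 0.595 [ 89  88  89  92 103 121 140 149 141 125 104  91  86  86  87  89  93]
side 0.602 [ 90  90  89  92 103 122 139 146 138 120 101  90  86  85  85  86  85]
side 0.609 [ 89  91  91  94 106 124 141 145 139 120 101  87  84  82  82  82  82]
side 0.616 [ 88  88  89  94 107 126 142 147 138 119  96  81  76  76  76  74  74]
side 0.623 [ 88  89  89  93 104 123 138 145 134 114  92  81  78  80  81  81  80]
side 0.63 [107  96  89  88  93 101 108 116 125 132 133 131 129 129 128 127 126]
side 0.637 [144 142 135 123 113 110 110 115 121 127 133 138 141 144 145 144 142]
[-84. -82. -80. -78. -76. -74. -72. -70. -68. -66. -64. -62. -60. -58.
 -56. -54. -52.]
```

apply_moves(delta_pos=[[0,0.3,0],[0,0.3,0],[0,0.2,0],[0,0,0]], twist=[0,0,0,0])

```text
t: 21.42
tool_pos: [0.6067, -0.0271, 0.0526]
orientation: [0.144, 2.513, -0.055]
force: [4.0, -7.9, -3.7]
opening: 0.0077
gripper_force: 40.0
```

```bash
cat > tr.py <<'E'
from h import *
from plant import robot
a=np.radians(-6.2);xg=np.array([np.cos(a),np.sin(a),0]);yg=np.array([-np.sin(a),np.cos(a),0])
s=robot.read_state();p=s['tool_pos']-np.array([.5939,-.1312,.0526]);print('travel',p@yg,'lat',p@xg,s['force'],s['opening'])
t=grab('top');W=lambda x,y:x*xg+y*yg
im=cv2.GaussianBlur(cv2.cvtColor(t['frame'],cv2.COLOR_RGB2GRAY),(0,0),.7).astype(np.float32)
y0=-.0672+p@yg;d=np.arange(-.014,.0141,.002)
for x in(.61,.617,.624,.632):
    print(x,[int(cv2.getRectSubPix(im,(1,1),tuple(map(float,proj(t,W(x,y0+e)+[0,0,.062]))))[0,0]) for e in d])
E
python3 tr.py
```

```text
travel 0.10484275333183202 lat 0.001467671695885279 [ 4.02566928 -7.87258524 -3.68549434] 0.007719902063350626
0.61 [24, 23, 27, 37, 52, 85, 111, 117, 101, 65, 36, 24, 24, 26, 26]
0.617 [78, 77, 76, 75, 74, 93, 121, 127, 109, 81, 68, 73, 76, 76, 76]
0.624 [77, 77, 71, 70, 77, 100, 123, 130, 118, 83, 71, 71, 73, 79, 80]
0.632 [70, 70, 70, 69, 69, 79, 88, 87, 78, 69, 67, 69, 70, 70, 70]
```

The plate shows in the top picture within half a millimetre of where it should be, level with the stack's end. Holding.

apply_moves(delta_pos=[[0,0,0],[0,0,0],[0,0,0],[0,0,0],[0,0,0],[0,0,0],[0,0,0],[0,0,0]], twist=[0,0,0,0,0,0,0,0])

```text
t: 22.48
tool_pos: [0.6067, -0.0273, 0.0526]
orientation: [0.144, 2.513, -0.055]
force: [4.5, -8.7, -3.0]
opening: 0.0078
gripper_force: 40.0
```

apply_moves(delta_pos=[[0,0,0],[0,0,0],[0,0,0],[0,0,0],[0,0,0],[0,0,0],[0,0,0],[0,0,0]], twist=[0,0,0,0,0,0,0,0])

```text
t: 23.48
tool_pos: [0.6067, -0.0272, 0.0526]
orientation: [0.144, 2.513, -0.055]
force: [4.4, -9.1, -3.5]
opening: 0.0076
gripper_force: 40.0
```

apply_moves(delta_pos=[[0,0,0],[0,0,0],[0,0,0],[0,0,0],[0,0,0],[0,0,0]], twist=[0,0,0,0,0,0])

```text
t: 24.22
tool_pos: [0.6067, -0.0273, 0.0526]
orientation: [0.144, 2.513, -0.055]
force: [4.9, -8.1, -3.5]
opening: 0.0081
gripper_force: 40.0
```

apply_moves(delta_pos=[[0,-0.2,0],[0,-0.4,0],[0,-0.5,0],[0,-0.5,0],[0,-0.5,0],[0,-0.5,0],[0,-0.5,0],[0,-0.5,0]], twist=[0,0,0,0,0,0,0,0])

```text
t: 25.22
tool_pos: [0.6023, -0.0629, 0.0525]
orientation: [0.144, 2.514, -0.054]
force: [2.7, -5.7, -3.0]
opening: 0.0074
gripper_force: 40.0
```

apply_moves(delta_pos=[[0,-0.5,0],[0,-0.5,0],[0,-0.5,0],[0,-0.5,0],[0,-0.5,0],[0,-0.5,0],[0,-0.5,0],[0,-0.5,0]], twist=[0,0,0,0,0,0,0,0])

```text
t: 26.22
tool_pos: [0.5976, -0.1021, 0.0526]
orientation: [0.143, 2.514, -0.054]
force: [-1.9, -4.5, 2.0]
opening: 0.0074
gripper_force: 40.0
```

```bash
python3 tr.py
```

```text
travel 0.02935554274070095 lat 0.0004952732808874127 [-1.85808246 -4.53632578  2.00781789] 0.007383710315543327
0.61 [40, 65, 85, 88, 81, 83, 77, 47, 26, 21, 23, 25, 25, 25, 26]
0.617 [90, 90, 92, 92, 93, 103, 121, 123, 107, 68, 53, 74, 86, 85, 87]
0.624 [78, 77, 75, 73, 80, 106, 126, 130, 116, 82, 57, 61, 75, 82, 81]
0.632 [73, 71, 71, 71, 72, 78, 91, 95, 84, 62, 55, 64, 70, 72, 72]
```

apply_moves(delta_pos=[[0,-0.5,0],[0,-0.4,0],[0,-0.4,0],[0,-0.4,0],[0,-0.3,0],[0,-0.3,0],[0,-0.2,0],[0,-0.2,0]], twist=[0,0,0,0,0,0,0,0])

```text
t: 27.28
tool_pos: [0.5944, -0.1285, 0.0525]
orientation: [0.142, 2.515, -0.053]
force: [-5.1, -1.9, 6.8]
opening: 0.0077
gripper_force: 40.0
```

apply_moves(delta_pos=[[0,-0.1,0],[0,-0.1,0],[0,-0.1,0],[0,0,0]], twist=[0,0,0,0])

```text
t: 27.78
tool_pos: [0.594, -0.131, 0.0525]
orientation: [0.142, 2.515, -0.052]
force: [-5.5, 1.0, 7.0]
opening: 0.0081
gripper_force: 40.0
```

```bash
python3 tr.py
```

```text
travel 0.00017852315189330245 lat 0.00010306356458474831 [-5.4910929   1.04313099  7.03076487] 0.008065506554881459
0.61 [58, 83, 91, 88, 78, 54, 31, 23, 25, 26, 27, 25, 25, 28, 25]
0.617 [92, 94, 94, 93, 98, 113, 124, 124, 111, 82, 62, 68, 83, 89, 89]
0.624 [72, 72, 71, 71, 75, 94, 121, 128, 113, 78, 52, 51, 62, 72, 77]
0.632 [70, 70, 69, 68, 71, 82, 88, 91, 87, 62, 49, 57, 67, 72, 71]
```

apply_moves(delta_pos=[[0,-0.05,0],[0,-0.05,0],[0,0,0]], twist=[0,0,0])

```text
t: 28.2
tool_pos: [0.594, -0.1311, 0.0525]
orientation: [0.141, 2.515, -0.051]
force: [-4.2, 6.0, 7.3]
opening: 0.0079
gripper_force: 40.0
```

```bash
python3 tr.py|head -1
```

```text
travel 9.220414158011989e-05 lat 9.482561940260417e-05 [-4.23233556  6.00883171  7.30653297] 0.007921055651644533
```

The plate no longer moves and the force has turned to a push, so the rule is on its stop. Release and back out.

apply_moves(delta_pos=[[0,0,0],[0,0,0],[0,0,0],[0,0,0]], twist=[0,0,0,0], gripper=1.8)

```text
t: 28.75
tool_pos: [0.5936, -0.1323, 0.052]
orientation: [0.142, 2.516, -0.053]
force: [-0.8, -0.0, 1.2]
opening: 0.018
gripper_force: 0.0
```

```bash
python3 tr.py
```

```text
travel -0.0011237206312252296 lat -0.00013602273112023707 [-0.79340985 -0.04837999  1.20648144] 0.01803146736762803
0.61 [90, 83, 64, 44, 59, 95, 114, 107, 73, 38, 24, 23, 23, 23, 23]
0.617 [95, 93, 88, 76, 75, 99, 123, 133, 131, 110, 71, 49, 54, 75, 88]
0.624 [69, 72, 74, 74, 72, 80, 105, 125, 125, 100, 66, 51, 55, 67, 75]
0.632 [70, 70, 70, 69, 69, 75, 85, 89, 90, 80, 56, 50, 61, 70, 69]
```

apply_moves(delta_pos=[[0,0,-0.6],[0,0,-1.3],[0,0,-2],[0,0,-2.3],[0,0,-2.3],[0,0,-1.5],[0,0,-0.7],[0,0,0]], twist=[0,0,0,0,0,0,0,0])

```text
t: 29.8
tool_pos: [0.532, -0.1249, 0.1397]
orientation: [0.142, 2.514, -0.054]
force: [-0.1, 0.1, -0.8]
opening: 0.0179
gripper_force: 0.0
```

```bash
sed -i 's/p@yg;d=/(p@yg if 0 else 0);d=/' tr.py; python3 tr.py; python3 - <<'E'
from h import *
t=load('top');T0=cv2.imread('pics/top0.png')[:,:,::-1]
# movement check of bystanders/frame vs first picture
D=cv2.absdiff(cv2.GaussianBlur(t['frame'],(0,0),1.5),cv2.GaussianBlur(T0.copy(),(0,0),1.5)).max(2)
for n,(u,v,r) in dict(tape=(356,308,28),tin=(195,181,20),squeegee=(467,323,38),bar=(340,160,25),case=(470,215,30)).items():
    print(n,D[v-r:v+r,u-r:u+r].max())
    a=cv2.cvtColor(t['frame'],7)[v-r:v+r,u-r:u+r].astype(np.float32);b=cv2.cvtColor(T0.copy(),7)[v-r:v+r,u-r:u+r].astype(np.float32)
    print(cv2.phaseCorrelate(b,a))
c=t['frame'];g=cv2.GaussianBlur(cv2.cvtColor(c,7),(0,0),1)[235:300,170:235]
m=(g<62).astype(np.uint8);cs,_=cv2.findContours(m,0,2);k=max(cs,key=cv2.contourArea);(u,v),r=cv2.minEnclosingCircle(k);print('lid',u+170,v+235,r,onz(t,u+170,v+235,.079))
E
```

```text
travel -0.00042272944232442123 lat -0.06226195506985817 [-0.10091842  0.12666689 -0.79360483] 0.017891412426578702
0.61 [128, 128, 129, 126, 119, 114, 124, 132, 122, 83, 55, 55, 78, 93, 96]
0.617 [104, 104, 105, 105, 106, 116, 128, 131, 121, 90, 60, 55, 76, 97, 103]
0.624 [72, 73, 72, 72, 75, 91, 118, 127, 114, 79, 54, 51, 62, 71, 76]
0.632 [71, 71, 71, 69, 71, 80, 87, 91, 87, 64, 50, 56, 67, 72, 72]
tape 95
((-0.11379919335969291, 0.00200635374046243), 0.7183973722987704)
tin 7
((0.0983489076849331, -0.03643635581106963), 0.9886610342562199)
squeegee 76
((0.0652796593593834, 0.34049917876173197), 0.48477050215005874)
bar 6
((0.04272488687874443, -0.04215068839198821), 1.001527423477173)
case 69
((-0.03113001530086379, 0.1383144680960946), 0.8371825122833252)
lid 197.0 268.5 12.500100135803223 [0.46196505 0.27153305 0.079     ]
```

```bash
python3 -c "
from plant import robot
print(robot.close_job())"
```

```text
the job is handed in; nothing more can be done
None
```

The job is handed in at about 30 s. The jar stands upright about 4 mm from the mat's centre. The rule was pulled about 105 mm, level with the stack's far end, held there for over 2 s, and guided back in to its stop. The frame, tape roll, tin and squeegee show no movement in the last top picture.

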